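Fit the bearing sleeves to a soil sieve and set its scale

ROBOT

A 6-joint arm with a two-finger parallel gripper is mounted at the origin on the work surface. World frame = base frame: x ahead of the robot, y to its left, z up, the work surface at z = 0. Lengths are in m, angles in rad, forces in N, time in s.
With the tool pointing down it reaches from about 0.275 to 0.825 m from the base axis. Payload 4.9 kg.
Tool frame: the origin (TCP) lies at the very end of the fingers, on their centre line; the grasp point (between the pads) lies 19 mm behind it; z points along the fingers, y is the line along which they close (so a half turn about z gives the same grasp; the last joint's range is limited). The gripper opens to 85 mm and grips with 20 to 120 N. Pads are 22 mm wide; open, the fingers measure 114 mm over their backs; the gripper's body (76 mm by 85 mm) begins 54 mm behind the grasp point. The pads swing forward as they close: fully open they stand 13 mm farther back than shut.
Start: joints at [-1.443, 0.326, -0.193, 1.052, 0, 1.437], TCP at [0.142, -0.531, 0.231] pointing down, gripper open.
Joint ranges: [-2.65, 2.65], [-0.97, 1.79], [-1.3, 1.35], [-1.93, 2.1], [-1.47, 1.37], [-3.14, 3.14]. Speed limits (rad/s): [2.57, 2.57, 3.14, 3.14, 3.14, 3.14].

INTERFACE

Orientations are given as a rotation vector (axis times angle).
In Python, from plant import robot gives the robot as it stands. The module is installed in compiled form; this text tells all that it offers. Calls block until the motion is done:
- robot.movep(position, orientation): joint-space move of the TCP to a pose.
- robot.move_linear(position, attitude=None, velocity=0.15): straight line of the TCP; attitude=None keeps the orientation; velocity is the mean speed in m/s.
- robot.goto_joints(angles): joint-space move.
- robot.command_gripper(opening, strength=None): finger opening in m; strength is the grip in N (None keeps the last); returns when the fingers have stopped.
- robot.sleep(seconds).
- robot.inverse_kinematics(position, orientation): joint angles nearest the present ones, or None.
- robot.get_state(): the state.
- robot.camera(name): name is "scene" or "top" or "wrist"; returns a dict with "image" (384x512x3 uint8, red, green, blue), "vfov" (degrees; the focal length in pixels is half the picture's height over the tangent of half this angle, whatever the lens; pixels are square), "cx", "cy" (the principal point, pixels), "world_to_cam" (4x4, takes a point from world to camera coordinates). Camera axes: x right, y down, z forward; pixel columns grow to the right and rows downward; lengths in m; the calibration is good to about 2 mm. A picture is of the moment at which its call begins. There is no depth.
A pose or a line that the arm cannot do raises robot.PlanningError and nothing moves.
- robot.job_done(): hands the job in; it is judged then, once.
Trained networks look in a picture, given as the dict that the camera call returned (one of the last four; its "shot" number tells which), for a name from the list of things; names that differ only in an ending like _2 or _b are one class to them, and where a whole thing is asked for, a point or a joint stands for the part that bears it (a point fixed in the world has none). Each returns a list of dicts, best first, with "score" (0 to 1); they miss things now and then, are a little off and sometimes report something else, mostly with a low value. They report only what shows in the picture. A call takes as long as a camera call. They do not tell look-alikes from the thing itself.
- robot.masks_of(picture, target): "pixels" (384x512 bool, what is visible of it) and "xy" ([column, row] in pixels, amid what is visible of it).
- robot.landmark_of(picture, target): "xy" ([column, row] in pixels: a listed point, or the origin of a listed thing).
The state is a dict: "t": time; "joints": joint angles; "joint_vel": joint speeds; "joint_efforts": joint torques, N m; "position": TCP position; "tool_rot": TCP orientation; "wrist_force": force on the tool from outside, world axes, zero at the start; "ft_torque": the same for the moment, N m; "grip_width": finger opening in m; "grip_force": force on a finger pad.
Only numpy, scipy, OpenCV 4.12 (cv2) and the standard library are available. Lean on these libraries where they do the work, as an engineer would, in place of code of your own. Each camera call takes 0.05 s, during which the arm holds its last target. There are 200 camera calls.

TASK

Get the soil sieve ready to run. First swing its clamp lever fully away from you to release it, then slide every loose flanged sleeve on the bench over the sieve's upright guide shafts, one to a shaft (any shaft), flange down and fully home on the rail. After that turn the scale sleeve to 4, and last of all pull the clamp lever fully back towards you to lock it, leaving the two terracotta pots and the seed tin where they are.

Things in the scene. Friction and masses are not known exactly. Their poses are not given: they have to be found in the camera images.
- sieve: The aluminium soil sieve, fixed on the bench. Origin: underside centre of its front rail, 540 mm long (y), 70 mm wide (x), top 30 mm above the bench. x points away from the robot to the mesh deck (from x = 85 mm on, 50 mm high); z up. On the rail: five upright guide shafts in a row, the scale sleeve at the +y (left) end, the clamp lever at the -y (right) end.
- sleeve1_c (a point): Loose bronze flanged sleeve standing flange down on the bench: flange 54 mm across, 5 mm thick; above it a round barrel 38 mm across; total height 40 mm, bore 25 mm right through, 63 to 126 g. The point is its centre on the axis, 20 mm above its underside; z runs from flange to barrel. All sleeves are alike; three to five are present (None at the start: absent).
- sleeve2_c (a point): Another sleeve just like sleeve1_c (centre, 20 mm above its underside).
- sleeve3_c (a point): Another sleeve just like sleeve1_c (centre, 20 mm above its underside).
- sleeve4_c (a point): Another sleeve just like sleeve1_c (centre, 20 mm above its underside).
- sleeve5_c (a point): Another sleeve just like sleeve1_c (centre, 20 mm above its underside).
- shaft1 (a point): Upright fixed steel guide shaft, 22 mm across, 50 mm tall with its top 8 mm tapered to 10 mm across; the point is on its axis at its foot, on the rail's top face (30 mm above the bench). A sleeve fully home stands with its flange flat on the rail, so its centre is 20 mm above this point and 10 mm of shaft shows. Shafts are 68 mm apart; shaft1 is nearest the lever.
- shaft2 (a point): Guide shaft 2 in the row, like shaft1.
- shaft3 (a point): Guide shaft 3 in the row, like shaft1.
- shaft4 (a point): Guide shaft 4 in the row, like shaft1.
- shaft5 (a point): Guide shaft 5 in the row, like shaft1.
- lever (a joint): Clamp lever, in rad: 0 = leaning 0.5 rad from upright towards the robot (locked), 1.0 = leaning 0.5 rad away from it, towards the sieve's +x (released); hard stops at both. It pivots about the sieve's y axis, stays where it is left and moves with about 2 to 3 N at the grip.
- lever_pivot (a point): Pivot of the clamp lever, 50 mm above the bench, between two cheeks 40 mm long (x) that reach 59 mm above the bench and leave 30 mm between them.
- lever_tip (a point): Centre of the round end of the lever's wooden grip, 100 mm from the pivot; the grip is 20 mm thick over the last 40 mm, the bar below it 12 mm.
- scale (a joint): Angle of the scale sleeve in rad, growing as it is turned clockwise seen from above. Numbers 0 to 6, one detent (click) each, lie 0.35 rad apart: number n is at 0.35 n, so 4 is at 1.40. It clicks into the nearest number when let go; turning it past a click takes about 0.1 N m; stops at 0 and 6.
- scale_center (a point): Scale sleeve: centre of its upright knurled barrel, 40 mm across, 52 to 97 mm above the bench (centre at 74.5). Below: skirt 48 mm and fixed black base 68 mm across. White marks on the base are the numbers: the wide mark is 0, then clockwise 1, 2, 3 (facing the robot), 4, 5, 6; the black line on skirt and top shows the number set.
- pot_a: Small tan terracotta pot, 86 mm across, 75 mm tall, loose; origin on its underside. Not to be moved.
- pot_b: The other tan terracotta pot, alike; origin on its underside. Not to be moved.
- seed_tin: Grey seed tin, 62 mm across, 65 mm tall, loose; origin on its underside. Not to be moved.
There are look-alikes about, which are no part of the job. What is shaped like the part that bears sleeve4_c but purple or turquoise is not meant.

How it is judged:
On the way, in this order (a step that is already met when the one before it is completed fails the run):
1. the clamp lever is swung away to released (value of joint lever above 0.85 rad), for 0.2 s.
2. every sleeve is fully home on a shaft, flange down, with the lever still released ((horizontal distance between sleeve1_c and shaft1 below 0.004 m or horizontal distance between sleeve1_c and shaft2 below 0.004 m or horizontal distance between sleeve1_c and shaft3 below 0.004 m or horizontal distance between sleeve1_c and shaft4 below 0.004 m or horizontal distance between sleeve1_c and shaft5 below 0.004 m) and z of sleeve1_c in the frame of sieve between 0.046 and 0.054 m and angle between each of sleeve1_c, sleeve2_c, sleeve3_c, sleeve4_c, sleeve5_c's own z axis and vertical below 0.08 rad and (horizontal distance between sleeve2_c and shaft1 below 0.004 m or horizontal distance between sleeve2_c and shaft2 below 0.004 m or horizontal distance between sleeve2_c and shaft3 below 0.004 m or horizontal distance between sleeve2_c and shaft4 below 0.004 m or horizontal distance between sleeve2_c and shaft5 below 0.004 m) and z of sleeve2_c in the frame of sieve between 0.046 and 0.054 m and (horizontal distance between sleeve3_c and shaft1 below 0.004 m or horizontal distance between sleeve3_c and shaft2 below 0.004 m or horizontal distance between sleeve3_c and shaft3 below 0.004 m or horizontal distance between sleeve3_c and shaft4 below 0.004 m or horizontal distance between sleeve3_c and shaft5 below 0.004 m) and z of sleeve3_c in the frame of sieve between 0.046 and 0.054 m and (horizontal distance between sleeve4_c and shaft1 below 0.004 m or horizontal distance between sleeve4_c and shaft2 below 0.004 m or horizontal distance between sleeve4_c and shaft3 below 0.004 m or horizontal distance between sleeve4_c and shaft4 below 0.004 m or horizontal distance between sleeve4_c and shaft5 below 0.004 m) and z of sleeve4_c in the frame of sieve between 0.046 and 0.054 m and (horizontal distance between sleeve5_c and shaft1 below 0.004 m or horizontal distance between sleeve5_c and shaft2 below 0.004 m or horizontal distance between sleeve5_c and shaft3 below 0.004 m or horizontal distance between sleeve5_c and shaft4 below 0.004 m or horizontal distance between sleeve5_c and shaft5 below 0.004 m) and z of sleeve5_c in the frame of sieve between 0.046 and 0.054 m and value of joint lever above 0.8 rad), for 0.3 s.
3. the scale sleeve is set to 4, with the lever still released (value of joint scale between 1.28 and 1.52 rad and value of joint lever above 0.8 rad), for 0.3 s.
4. the clamp lever is pulled back to locked (value of joint lever below 0.15 rad), for 0.2 s.
At the end, for the whole second after the job is handed in: Every sleeve present is on a shaft of its own, axis within 4 mm of the shaft, upright within 0.08 rad, flange on the rail (height within 4 mm) and at rest; the scale sleeve reads 4 (within 0.12 rad); the lever is back within 0.15 rad of its locked stop ((horizontal distance between sleeve1_c and shaft1 below 0.004 m or horizontal distance between sleeve1_c and shaft2 below 0.004 m or horizontal distance between sleeve1_c and shaft3 below 0.004 m or horizontal distance between sleeve1_c and shaft4 below 0.004 m or horizontal distance between sleeve1_c and shaft5 below 0.004 m) and z of sleeve1_c in the frame of sieve between 0.046 and 0.054 m and angle between each of sleeve1_c, sleeve2_c, sleeve3_c, sleeve4_c, sleeve5_c's own z axis and vertical below 0.08 rad and (horizontal distance between sleeve2_c and shaft1 below 0.004 m or horizontal distance between sleeve2_c and shaft2 below 0.004 m or horizontal distance between sleeve2_c and shaft3 below 0.004 m or horizontal distance between sleeve2_c and shaft4 below 0.004 m or horizontal distance between sleeve2_c and shaft5 below 0.004 m) and z of sleeve2_c in the frame of sieve between 0.046 and 0.054 m and (horizontal distance between sleeve3_c and shaft1 below 0.004 m or horizontal distance between sleeve3_c and shaft2 below 0.004 m or horizontal distance between sleeve3_c and shaft3 below 0.004 m or horizontal distance between sleeve3_c and shaft4 below 0.004 m or horizontal distance between sleeve3_c and shaft5 below 0.004 m) and z of sleeve3_c in the frame of sieve between 0.046 and 0.054 m and (horizontal distance between sleeve4_c and shaft1 below 0.004 m or horizontal distance between sleeve4_c and shaft2 below 0.004 m or horizontal distance between sleeve4_c and shaft3 below 0.004 m or horizontal distance between sleeve4_c and shaft4 below 0.004 m or horizontal distance between sleeve4_c and shaft5 below 0.004 m) and z of sleeve4_c in the frame of sieve between 0.046 and 0.054 m and (horizontal distance between sleeve5_c and shaft1 below 0.004 m or horizontal distance between sleeve5_c and shaft2 below 0.004 m or horizontal distance between sleeve5_c and shaft3 below 0.004 m or horizontal distance between sleeve5_c and shaft4 below 0.004 m or horizontal distance between sleeve5_c and shaft5 below 0.004 m) and z of sleeve5_c in the frame of sieve between 0.046 and 0.054 m and value of joint scale between 1.28 and 1.52 rad and value of joint lever below 0.15 rad and linear speed of each of sleeve1, sleeve2, sleeve3, sleeve4, sleeve5 below 0.02 m/s); the robot touches nothing.
It fails at once if the pot a is moved more than 30 mm (distance of pot_a from where it was at the start of the episode above 0.03 m).
It fails at once if the pot b is moved more than 30 mm (distance of pot_b from where it was at the start of the episode above 0.03 m).
It fails at once if the seed tin is moved more than 30 mm (distance of seed_tin from where it was at the start of the episode above 0.03 m).
Of sleeve1, sleeve2, sleeve3, sleeve4, sleeve5 only 3 to 5 are there at a start; the rules pass over those that are not, and their reading is None.
At some moment in a run one of sleeve1, sleeve2, sleeve3, sleeve4, sleeve5 may be knocked a few centimetres aside while the robot is not near it.
It also fails if it takes over 210 s, if anything falls off the work surface, if the arm or the gripper's body presses on something with over 40 N, if the wrist force passes 120 N, or if a joint passes its speed limit or range.

## Working session

There is one attempt and no reset: what is moved stays moved. The work goes in short steps, each a Python script; the robot and the scene stay as the last script left them, time stands still between calls to the robot, and variables do not carry over. Pictures are saved under pics/ and viewed, at most 14 in all, crops included, and the job is handed in when it is done.

```bash
mkdir -p pics; cat > h.py <<'E'
from plant import robot
import numpy as np, cv2
def save(p,n): cv2.imwrite('pics/'+n, p['image'][:,:,::-1])
def ray(p,xy):
    f=p['image'].shape[0]/2/np.tan(np.radians(p['vfov'])/2)
    W=np.array(p['world_to_cam']); R,t=W[:3,:3],W[:3,3]
    d=R.T@np.array([(xy[0]-p['cx'])/f,(xy[1]-p['cy'])/f,1.]); return -R.T@t,d
def atz(p,xy,z):
    o,d=ray(p,xy); return o+d*(z-o[2])/d[2]
def proj(p,P):
    f=p['image'].shape[0]/2/np.tan(np.radians(p['vfov'])/2)
    c=(np.array(p['world_to_cam'])@np.append(P,1))[:3]; return np.array([p['cx']+f*c[0]/c[2],p['cy']+f*c[1]/c[2]])
E
cat > a.py <<'E'
from h import *
np.set_printoptions(precision=3,suppress=True)
zs={'sleeve1_c':.02,'shaft1':.03,'lever_pivot':.05,'lever_tip':.138,'scale_center':.0745,'sieve':0,'pot_a':0,'seed_tin':0}
for c in ['top','scene']:
    p=robot.camera(c); save(p,c+'0.png'); print(c,p['vfov'],p['cx'],p['cy'],'cam',ray(p,(256,192))[0])
    for k in list(zs):
        for r in robot.landmark_of(p,k): print(k,round(r['score'],2),np.round(r['xy'],1),atz(p,r['xy'],zs[k]))
print(robot.get_state())
E
python3 a.py
```

```text
top 42.479938117904766 254.75008739386718 188.48181199300103 cam [0.388 0.01  1.227]
sleeve1_c 0.74 [143.5 217.1] [0.377 0.293 0.02 ]
sleeve1_c 0.6 [216.6 130.9] [0.587 0.112 0.02 ]
shaft1 0.98 [238.4 134. ] [0.577 0.058 0.03 ]
shaft1 0.9 [296.4 140.5] [ 0.559 -0.083  0.03 ]
shaft1 0.74 [214.7 132.3] [0.582 0.116 0.03 ]
shaft1 0.72 [270.9 137.1] [ 0.568 -0.021  0.03 ]
shaft1 0.59 [326.8 142.7] [ 0.553 -0.157  0.03 ]
lever_pivot 0.71 [143.  215.9] [0.381 0.287 0.05 ]
lever_pivot 0.7 [359.6 149.4] [ 0.533 -0.232  0.05 ]
scale_center 0.89 [174.4 127.5] [0.587 0.207 0.075]
scale_center 0.64 [268.4 139. ] [ 0.557 -0.014  0.075]
sieve 0.8 [266.6 139.8] [ 0.566 -0.011  0.   ]
pot_a 0.66 [182.  234.9] [0.332 0.202 0.   ]
pot_a 0.57 [308.4 217.1] [ 0.372 -0.112  0.   ]
seed_tin 0.63 [244.5 219.6] [0.368 0.047 0.   ]
seed_tin 0.54 [325.7 143. ] [ 0.556 -0.158  0.   ]
scene 52.35219646093316 262.53614393956184 193.08063968256084 cam [1.226 0.415 0.904]
sleeve1_c 0.77 [345.6 223.8] [0.368 0.277 0.02 ]
sleeve1_c 0.3 [324.7 211.2] [0.346 0.2   0.02 ]
shaft1 0.79 [196.6 214.1] [ 0.55 -0.15  0.03]
s
[... 396 characters left out ...]

sieve 0.59 [234.5 240.6] [ 0.569 -0.005  0.   ]
sieve 0.35 [252.2 244.9] [0.559 0.051 0.   ]
pot_a 0.57 [233.9 190.6] [ 0.373 -0.119 -0.   ]
pot_a 0.57 [326.9 211.6] [ 0.324  0.203 -0.   ]
seed_tin 0.72 [278.4 203.2] [0.36  0.045 0.   ]
{'t': 0.9, 'joints': array([-1.443,  0.326, -0.193,  1.052, -0.   ,  1.437]), 'joint_vel': array([ 0.   , -0.001,  0.   ,  0.001, -0.   , -0.   ]), 'joint_efforts': array([  0.001, -44.331,  26.276,   0.001,   0.   ,   0.   ]), 'position': array([ 0.142, -0.531,  0.231]), 'tool_rot': array([ 3.115,  0.41 , -0.   ]), 'wrist_force': array([0.808, 0.291, 0.251]), 'ft_torque': array([-0.043, -0.011, -0.045]), 'grip_force': 0.0, 'grip_width': 0.08534248738422309}
```

View pics/top0.png

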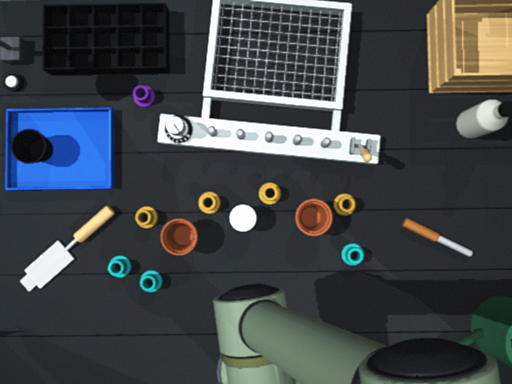

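View pics/scene0.png

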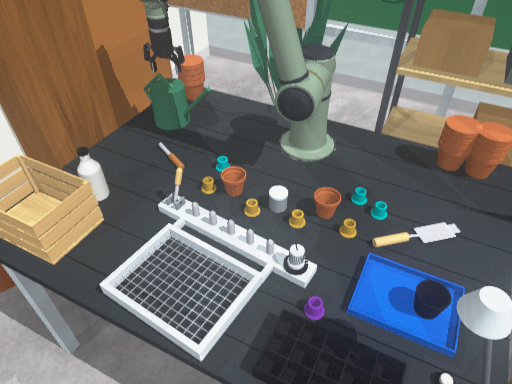

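The pictures show four bronze sleeves, at top-view pixels (146,217), (209,203), (270,193) and (345,204). The turquoise and purple ones are decoys. The pots are at (180,237) and (314,217), the tin at (243,218) and the lever at (365,152), leaning towards the robot. Next I'll take a closer wrist look at the rail.

```bash
cat >> h.py <<'E'
from scipy.spatial.transform import Rotation as Ro
np.set_printoptions(precision=4,suppress=True)
def ori(a):
    y=np.array([np.cos(a),np.sin(a),0]);z=np.array([0,0,-1.]);return Ro.from_matrix(np.c_[np.cross(y,z),y,z]).as_rotvec()
def best(pos,a):
    j0=robot.get_state()['joints'];c=[]
    for k in (0,np.pi):
        q=robot.inverse_kinematics(list(pos),list(ori(a+k)))
        if q is not None: c.append((np.abs(np.array(q)-j0)[5]+abs(q[5])*.3,a+k))
    return min(c)[1]
def go(pos,a): # joint move above
    a=best(pos,a); robot.movep(list(pos),list(ori(a))); return a
E
cat > b.py <<'E'
from h import *
go((.50,-.10,.36),1.46)
for i,x in enumerate([(.50,-.16,.33),(.50,.06,.33)]):
    go(x,1.46); p=robot.camera('wrist'); save(p,f'w{i}.png'); print('cam',ray(p,(256,192)))
    for k,z in {'shaft1':.03,'lever_pivot':.05,'lever_tip':.138,'scale_center':.0745,'sieve':0,'sleeve1_c':.02}.items():
        for r in robot.landmark_of(p,k): print(k,round(r['score'],2),np.round(r['xy'],1),atz(p,r['xy'],z))
E
python3 b.py
```

```text
cam (array([ 0.4289, -0.153 ,  0.4706]), array([ 0.2854, -0.0308, -0.958 ]))
shaft1 0.84 [360.  183.6] [ 0.5649 -0.0159  0.03  ]
shaft1 0.7 [454.5 185.1] [0.5829 0.1205 0.03  ]
shaft1 0.69 [406.8 183.8] [0.573  0.0516 0.03  ]
shaft1 0.66 [263.4 184.9] [ 0.5507 -0.1553  0.03  ]
shaft1 0.56 [313.2 183.9] [ 0.5575 -0.0834  0.03  ]
lever_pivot 0.86 [208.9 188.8] [ 0.5421 -0.2311  0.05  ]
lever_tip 0.57 [192.9 181. ] [ 0.5077 -0.2307  0.138 ]
sieve 0.86 [356.2 177.7] [ 0.564  -0.0122  0.    ]
cam (array([0.4296, 0.0678, 0.4716]), array([ 0.2877, -0.0317, -0.9572]))
shaft1 0.73 [117.1 197.9] [ 0.5486 -0.1511  0.03  ]
shaft1 0.71 [256.2 196.3] [0.5689 0.0528 0.03  ]
shaft1 0.67 [300.8 198.1] [0.5789 0.1178 0.03  ]
shaft1 0.61 [214.  198.3] [ 0.565  -0.0094  0.03  ]
shaft1 0.57 [164.4 198.4] [ 0.5571 -0.082   0.03  ]
lever_pivot 0.94 [ 53.2 205.3] [ 0.5439 -0.2337  0.05  ]
lever_pivot 0.43 [120.6  70.8] [ 0.3793 -0.0975  0.05  ]
lever_tip 0.71 [118.9 200.9] [ 0.5231 -0.0964  0.138 ]
scale_center 0.56 [368.7 210. ] [0.5907 0.202  0.0745]
sleeve1_c 0.56 [421.4  38.4] [0.3804 0.2916 0.02  ]
```

```bash
cat >> h.py <<'E'
YAW=.1115; U=np.array([np.sin(YAW),np.cos(YAW)]); N=np.array([np.cos(YAW),-np.sin(YAW)]); C=np.array([.566,-.0165]); AU=np.pi/2-YAW; AN=-YAW
PIV=np.array([.543,-.232])
def lev(th,r=.082): # TCP pos with grasp point on the lever
    s=th-.5; xy=PIV+N*r*np.sin(s); return np.array([*xy,.05+r*np.cos(s)-.019])
def line(p,a,v=.15): robot.move_linear(list(p),list(ori(a)),velocity=v)
E
cat > c.py <<'E'
from h import *
P=lev(0.); robot.command_gripper(.06,30)
a=go(P+[0,0,.08],AU); p=robot.camera('wrist'); save(p,'lev0.png')
line(P,a,.1); robot.command_gripper(0,30)
s=robot.get_state(); print(s['grip_width'],s['wrist_force'])
for th in [.25,.5,.75,1.,1.03]:
    line(lev(th),a,.08); s=robot.get_state(); print(th,s['position'],s['wrist_force'],s['ft_torque'])
robot.command_gripper(.06); p=lev(1.03); line(p+[0,0,.12],a,.15)
p=robot.camera('top'); save(p,'top1.png')
for k in ('lever_tip',): print(robot.landmark_of(p,k))
E
python3 c.py
```

```text
0.019230288438848313 [-2.8849 -8.6202  1.4236]
0.25 [ 0.5219 -0.2329  0.1105] [-2.7982 -9.6042 -2.673 ] [-1.4947  0.7362 -0.1184]
0.5 [ 0.5417 -0.2352  0.1128] [-3.0978 -9.4595 -3.7281] [-1.5543  0.8469  0.0112]
0.75 [ 0.562  -0.2375  0.1102] [-2.2178 -9.7784 -3.0456] [-1.5352  0.7524 -0.0053]
1.0 [ 0.5813 -0.2397  0.103 ] [-2.4044 -8.4134 -1.9289] [-1.5088  0.5723 -0.0174]
1.03 [ 0.5829 -0.2399  0.1021] [-2.6918 -7.4126  0.1516] [-1.4185  1.074  -0.1045]
[{'xy': [371.1, 118.7], 'score': 0.72}]
```

View pics/lev0.png

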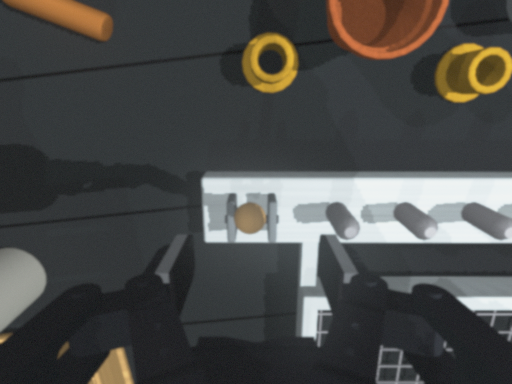

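View pics/w1.png

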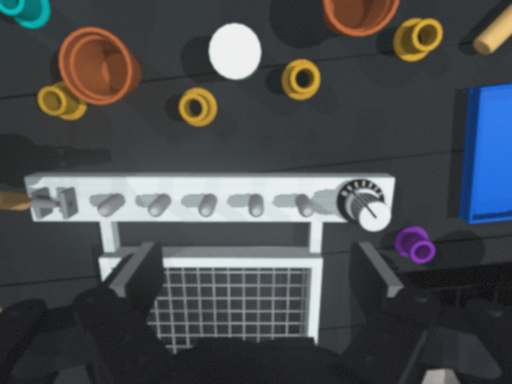

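The lever is held and swung across. Now the first sleeve, with silhouette-based localisation and a compliant descent onto its shaft.

```bash
cat >> h.py <<'E'
SH={i:C+U*.068*(i-3) for i in range(1,6)}
def bronze(p):
    h=cv2.cvtColor(p['image'],cv2.COLOR_RGB2HSV)
    m=cv2.inRange(h,(17,130,70),(32,255,255)); m=cv2.morphologyEx(m,cv2.MORPH_OPEN,np.ones((3,3)))
    out=[]
    for c in cv2.findContours(m,cv2.RETR_EXTERNAL,cv2.CHAIN_APPROX_NONE)[0]:
        if cv2.contourArea(c)<60: continue
        f=np.zeros_like(m); cv2.drawContours(f,[c],-1,255,-1); M=cv2.moments(f,True)
        out.append((np.array([M['m10'],M['m01']])/M['m00'],M['m00']))
    return out
def model(p,xy,z0=0):
    f=np.zeros(p['image'].shape[:2],np.uint8);t=np.linspace(0,2*np.pi,60)
    for r,a,b in ((.027,0,.005),(.019,.005,.04)):
        q=np.array([proj(p,[xy[0]+r*np.cos(s),xy[1]+r*np.sin(s),z0+z]) for z in (a,b) for s in t])
        cv2.fillConvexPoly(f,cv2.convexHull(np.round(q*16).astype(np.int32)),255,shift=4)
    M=cv2.moments(f,True); return np.array([M['m10'],M['m01']])/M['m00'],M['m00']
def locate(p,guess=None,z0=0):
    """sleeves in picture -> list of (xy, area ratio), nearest guess first"""
    res=[]
    for c,ar in bronze(p):
        xy=atz(p,c,z0+.02)[:2]
        for _ in range(4):
            m,ma=model(p,xy,z0); xy=xy+atz(p,c,z0+.02)[:2]-atz(p,m,z0+.02)[:2]
        res.append((xy,ar/ma))
    if guess is not None: res.sort(key=lambda r:np.hypot(*(r[0]-guess)))
    return res
def pick(guess,a,tag):
    guess=np.array(guess); a=go([*guess,.2],a); p=robot.camera('wrist'); save(p,f'pick{tag}.png')
    L=locate(p,guess); print('seen',L[:2]); xy=L[0][0]
    assert np.hypot(*(xy-guess))<.06 and .8<L[0][1]<1.25
    robot.command_gripper(.06,40)
    line([*xy,.06],a,.25); line([*xy,.014],a,.1)
    robot.command_gripper(0,40); s=robot.get_state(); print('grip',s['grip_width'])
    line([*xy,.2],a,.25); assert abs(robot.get_state()['grip_width']-.038)<.006
def place(sh,tag):
    xy=SH[sh].copy(); a=go([*xy,.2],AN); line([*xy,.105],a,.2); robot.sleep(.2)
    f0=robot.get_state()['wrist_force']; off=np.zeros(2); z=.099
    while z>.0455:
        z-=.0035; line([*(xy+off),max(z,.0445)],a,.03); f=robot.get_state()['wrist_force']-f0
        off+=np.clip(f[:2]*1e-4,-.0015,.0015)
        if np.abs(f).max()>4: print(f'z{z:.4f}',f,off)
        if f[2]>25: print('BLOCKED'); break
    robot.command_gripper(.056); s=robot.get_state(); print('rel',s['position'],s['t'])
    line([*(xy+off),.2],a,.25)
E
cat > d.py <<'E'
from h import *
p=robot.camera('top'); print(locate(p)); print(atz(p,robot.landmark_of(p,'lever_tip')[0]['xy'],.138))
L=locate(p,np.array([.43,-.03])); pick(L[0][0],AN,'C'); place(3,'C')
p=robot.camera('wrist'); save(p,'placeC.png'); print(locate(p,SH[3],.03)[0])
E
python3 d.py
```

```text
[(array([0.3781, 0.2906]), 0.9473684210526315), (array([ 0.4123, -0.1843]), 0.22926829268292684), (array([0.4117, 0.1345]), 0.9683698296836983), (array([ 0.4331, -0.0157]), 0.9655172413793104)]
[ 0.5877 -0.2329  0.138 ]
seen [(array([ 0.434 , -0.0175]), 0.950441609421001), (array([0.4133, 0.1334]), 0.9029927760577915)]
grip 0.037120327451346365
z0.0430 [-1.528   0.723   5.4463] [-0.0005  0.0005]
rel [ 0.5655 -0.0161  0.0443] 21.6333
(array([ 0.5658, -0.0163]), 0.8221231766612642)
```

```bash
cat > e.py <<'E'
from h import *
for g,a,s,t in (((.413,.134),0,4,'B'),((.378,.2906),-.48,5,'A'),((.405,-.20),.29,2,'D')):
    print(t); pick(g,a,t); place(s,t)
    print(locate(robot.camera('wrist'),SH[s],.03)[0])
go([.5,.2,.33],AU); p=robot.camera('wrist'); save(p,'dial.png'); print(locate(p)); print(robot.get_state()['t'])
p=robot.camera('top'); save(p,'top2.png')
print([(r['xy'],r['score']) for r in robot.landmark_of(p,'scale_center')])
E
python3 e.py
```

```text
B
seen [(array([0.4133, 0.1326]), 0.9487054225696141), (array([0.3792, 0.2888]), 0.9335755059678257)]
grip 0.03782979232716444
z0.0430 [-1.5405  0.3094  5.5462] [-0.0005 -0.0002]
rel [0.5731 0.0508 0.0443] 32.4833
(array([0.5732, 0.0504]), 0.8224828143954711)
A
seen [(array([0.3445, 0.2928]), 0.9513126491646778)]
grip 0.03556346187012245
rel [0.5807 0.1195 0.0443] 44.0583
(array([0.5809, 0.1185]), 0.8276140492531288)
D
seen [(array([ 0.4044, -0.2019]), 0.9590643274853801), (array([ 0.5836, -0.0034]), 0.47317073170731705)]
grip 0.036075256828625266
z0.0430 [-0.9351  0.9567  5.2315] [-0.0005  0.0008]
rel [ 0.558  -0.0834  0.0443] 55.4667
(array([ 0.5584, -0.0828]), 0.8204609785685403)
[(array([ 0.5578, -0.094 ]), 0.6866627839254513), (array([ 0.5657, -0.0302]), 0.9270440251572327), (array([0.5736, 0.0413]), 0.9288206559665039), (array([0.5817, 0.1141]), 0.9264931087289433)]
57.55
[([175.7, 126.8], 0.77)]
```

```bash
python3 - <<'E'
import cv2
a=cv2.imread('pics/top2.png'); cv2.imwrite('pics/t2c.png',cv2.resize(a[90:270,100:400],None,fx=2.6,fy=2.6,interpolation=3))
from h import *
go([.53,.19,.25],AU); p=robot.camera('wrist'); save(p,'dial2.png')
r=robot.landmark_of(p,'scale_center'); print([(x['xy'],x['score'],atz(p,x['xy'],.0745)) for x in r], C+.21*U)
x=r[0]['xy']; x0,y0=int(x[0]),int(x[1]); im=p['image'][max(0,y0-90):y0+90,max(0,x0-130):x0+130,::-1]; cv2.imwrite('pics/dialc.png',cv2.resize(im,None,fx=3,fy=3,interpolation=3)); print(x0-130,y0-90)
E
```

```text
[([240.0, 107.7], 0.83, array([0.5921, 0.1985, 0.0745]))] [0.5894 0.1922]
110 17
```

View pics/t2c.png

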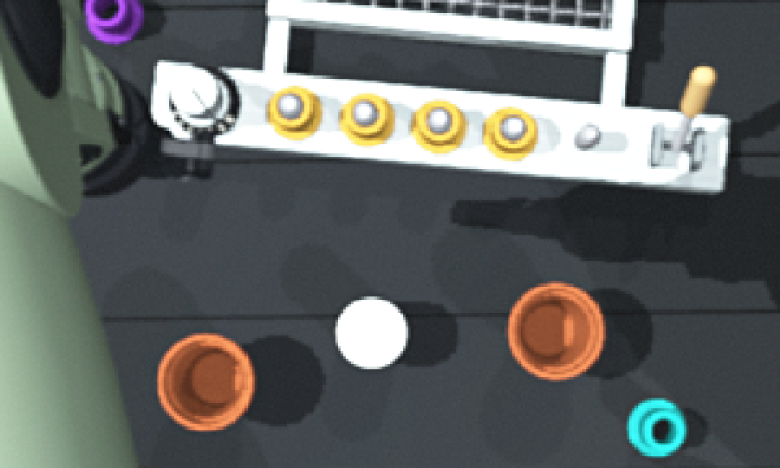

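View pics/dialc.png

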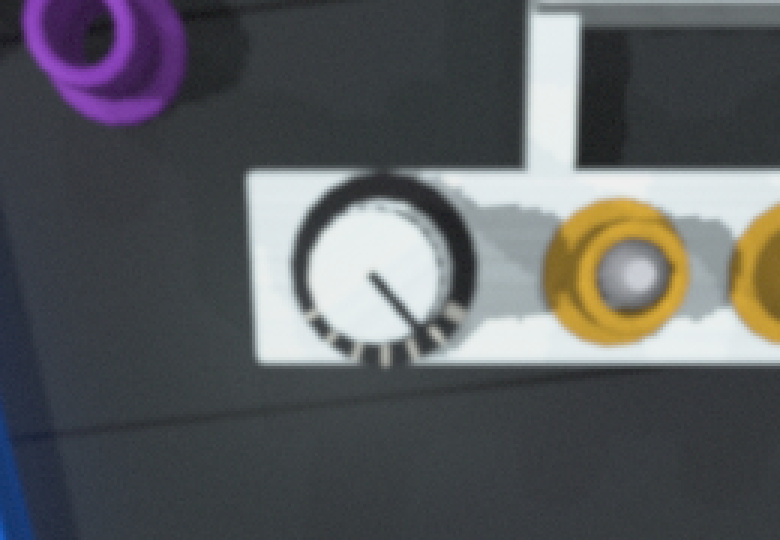

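All four sleeves sit on shafts 2–5, each with its shaft tip showing. The lever is released and the pots and tin haven't moved. The dial's line, from (372,275) to (415,322) in the crop, reads 1, so it needs three clicks (1.05 rad) clockwise.

```bash
cat > f.py <<'E'
from h import *
S=np.array([.591,.198]); robot.command_gripper(.06,60)
for k in (0,np.pi,-np.pi):
    A=AN+.525+k
    if all(robot.inverse_kinematics([*S,.062],list(ori(A+d))) is not None for d in (0,-.5,-1.1)): 
        print(k,robot.inverse_kinematics([*S,.062],list(ori(A)))[5],robot.inverse_kinematics([*S,.062],list(ori(A-1.1)))[5])
A=AN+.525
robot.movep([*S,.2],list(ori(A))); line([*S,.062],A,.15); robot.command_gripper(0,60)
s=robot.get_state(); print(s['grip_width'],s['wrist_force'],s['joints'])
for d in np.linspace(0,1.07,9)[1:]:
    robot.movep([*S,.062],list(ori(A-d))); s=robot.get_state(); print(round(d,2),s['joints'][5],s['ft_torque'][2],s['wrist_force'])
robot.command_gripper(.06); line([*S,.2],A-1.07,.2)
go([.53,.19,.25],AU); p=robot.camera('wrist'); cv2.imwrite('pics/dialc2.png',cv2.resize(p['image'][17:197,110:370,::-1],None,fx=3,fy=3,interpolation=3)); print(robot.get_state()['t'])
E
python3 f.py
```

```text
0 1.36220889084424 2.4622088908442397
3.141592653589793 -1.779383762745553 -0.679383762745553
-3.141592653589793 -1.7793837627455535 -0.6793837627455535
0.03878199275674744 [2.1756 1.5537 6.7888] [ 0.205   0.6077 -0.1999  0.7589  0.0005  1.3623]
0.13 1.495554410625867 0.1644073320324841 [0.5234 1.0141 7.1805]
0.27 1.6303485088691128 -0.12462572842364679 [0.2736 0.3605 7.4271]
0.4 1.7634328639062888 0.0742600348678287 [-0.2369  1.0396  9.109 ]
0.54 1.8974676940599084 0.03213984408071611 [-1.788  -0.0754 10.2651]
0.67 2.0314919111917185 -0.11523281108237465 [-4.42    0.0434 10.7516]
0.8 2.1644543585377143 0.14394560088669586 [-5.0884  1.5816 11.7556]
0.94 2.2993583959864217 -0.29078845243562773 [-6.6975  1.2599 12.6654]
1.07 2.432361165058732 0.08620703677783684 [-6.8082  1.8022 12.3337]
68.3833
```

View pics/dialc2.png

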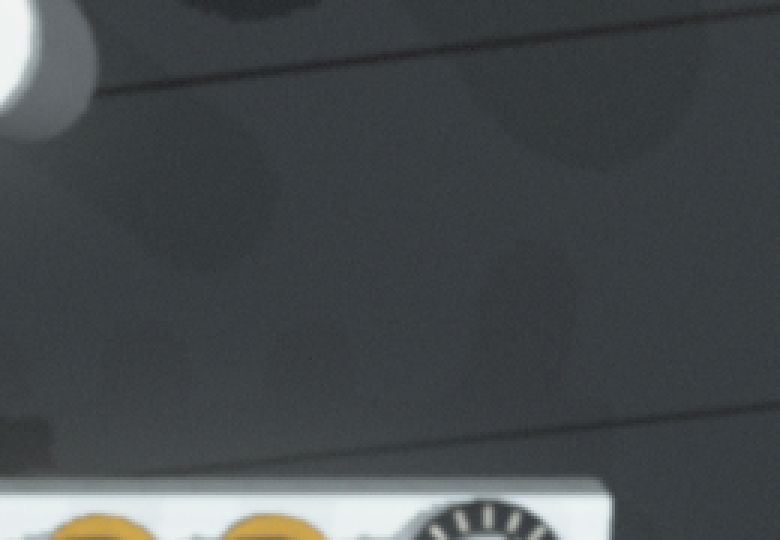

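The camera came back half a turn round, so this crop missed the dial at the bottom edge. I'll retake it.

```bash
python3 - <<'E'
from h import *
p=robot.camera('wrist'); x0,y0=proj(p,[.591,.198,.08]).astype(int); y1=max(0,y0-90);x1=max(0,x0-130)
cv2.imwrite('pics/dialc3.png',cv2.resize(p['image'][y1:y0+90,x1:x0+130,::-1],None,fx=3,fy=3,interpolation=3))
E
```

```text
(no output)
```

View pics/dialc3.png

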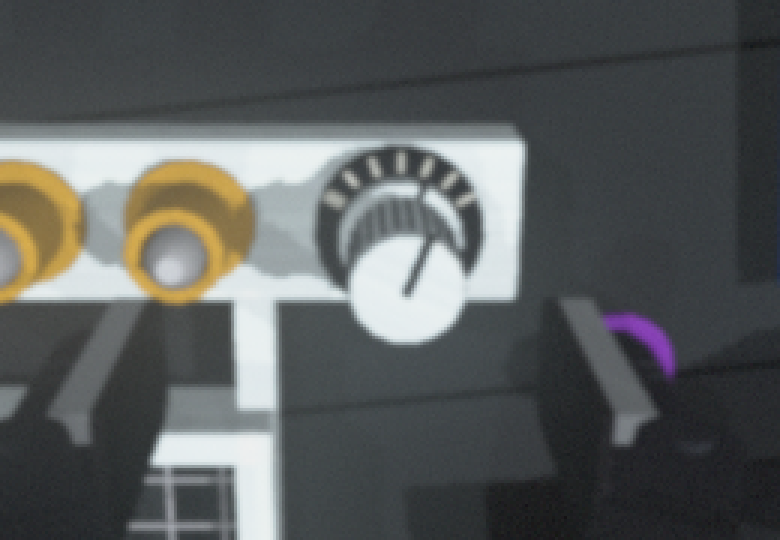

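The skirt line at (423,190) points to the fourth mark after the wide 0 mark, so the dial reads 4. Now I'll lock the lever.

```bash
cat > g.py <<'E'
from h import *
PIV[1]-=.0015
robot.command_gripper(.06,30); P=lev(1.); a=go(P+[0,0,.12],AU); line(P,a,.1); robot.command_gripper(0,30)
print(robot.get_state()['grip_width'])
for th in [.75,.5,.25,0,-.04]:
    line(lev(th),a,.08); s=robot.get_state(); print(th,s['position'],s['wrist_force'])
robot.command_gripper(.06); line(lev(-.04)+[0,0,.12],a,.15)
p=robot.camera('wrist'); save(p,'levend.png')
go([.3,-.45,.3],AU); p=robot.camera('top'); cv2.imwrite('pics/top3c.png',cv2.resize(p['image'][90:270,100:400,::-1],None,fx=2.6,fy=2.6,interpolation=3)); print(robot.get_state()['t'])
E
python3 g.py
```

```text
0.019177112306456644
0.75 [ 0.5636 -0.2377  0.1112] [ 0.1785 -4.4227  1.1002]
0.5 [ 0.5441 -0.2355  0.1141] [ 0.3665 -4.9003  1.1338]
0.25 [ 0.5247 -0.2334  0.1122] [ 1.8557 -5.0054  4.3285]
0 [ 0.505  -0.2312  0.1045] [-0.6646 -5.0602  7.0945]
-0.04 [ 0.5027 -0.2309  0.1031] [ 0.2635 -5.2498  6.049 ]
76.6167
```

View pics/top3c.png

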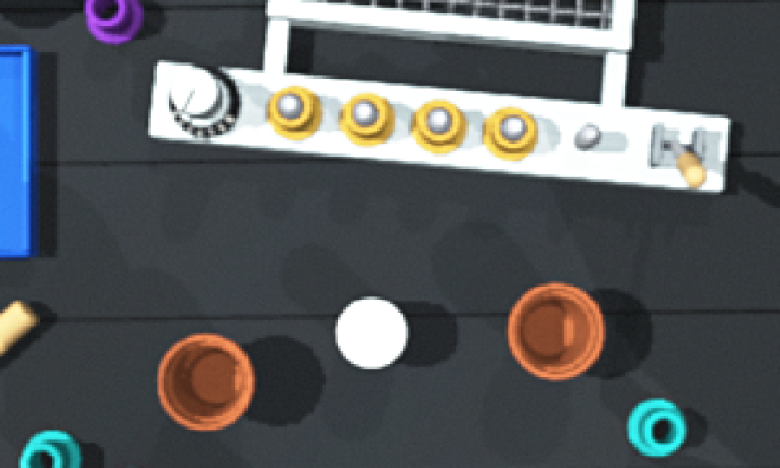

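View pics/levend.png

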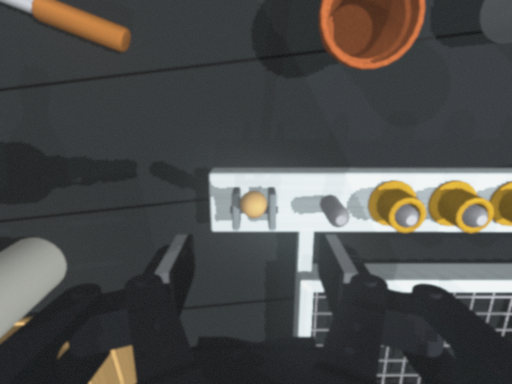

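The wrist and top views show the lever back at its starting position: its tip is at top-view pixel (366,158), against about (366,156) at the start. All four sleeves are seated, the dial is at 4 and the pots and tin are in place, so I'm handing in.

```bash
python3 -c "
from h import *
print(robot.job_done())"
```

```text
the job is handed in; nothing more can be done
None
```

I handed the job in at about 77 s of the 210 s, with no verdict returned: the lever was released, all four bronze sleeves went home on shafts 2–5, the scale was set to 4, the lever was locked again, and the pots and tin showed no movement in the last picture.

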